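Set the candling lamp's iris to its index and lock it

ROBOT

A 7-joint arm with a two-finger parallel gripper is mounted at the origin on a cart in front of the work surface, level with it; the furniture and walls round the work are solid. World frame = base frame: x ahead of the robot, y to its left, z up, the work surface at z = 0. Lengths are in m, angles in rad, forces in N, time in s.
With the tool pointing down it reaches from about 0.4 to 0.875 m from the base axis. Payload 6.5 kg.
Tool frame: the origin (TCP) lies at the very end of the fingers, on their centre line; the grasp point (between the pads) lies 19 mm behind it (ctrl.grasp_offset is the distance from the TCP to the grasp point, in m); z points along the fingers, y is the line along which they close (so a half turn about z gives the same grasp; the last joint's range is limited). The gripper opens to 85 mm and grips with 20 to 120 N. Pads are 22 mm wide; open, the fingers measure 114 mm over their backs; the gripper's body (76 mm by 85 mm) begins 54 mm behind the grasp point. The pads swing forward as they close: fully open they stand 13 mm farther back than shut.
Start: joints at [-1.317, 0.536, -0.004, 1.538, 0.003, 1.067, -0.071], TCP at [0.204, 0.617, 0.231] pointing down, gripper open.
Joint ranges: [-2.7, 2.7], [-0.37, 2.16], [-1.27, 1.26], [0.24, 2.4], [-1.31, 4.45], [0.19, 1.91], [-2.76, 2.76]. Speed limits (rad/s): [2.39, 2.39, 3.14, 3.14, 3.14, 3.14, 3.14].

INTERFACE

Orientations are given as a unit quaternion [x, y, z, w].
In Python, from bench import ctrl gives the robot as it stands.
- The arm moves only by the tool arm_command, never from a script. Its argument "deltas" is a list of rows, each a list of 7 numbers: the shift along the tool's x, y, z scaled (see below), then the turn, a rotation vector about the tool's x, y, z scaled (see below), then the closure, from -1 (fully open) to 1 (shut). A call has exactly 8 rows; each row shifts and turns the commanded pose from where the row before left it, along the tool's axes as they then stand; what a row does not reach is not made up. The controller multiplies each number of a shift by 2.5 cm and each number of a turn by 4 degrees. A row lasts 1/10 s, in which the tool goes at most 50 mm and 8.59 degrees, less where a joint would pass 70% of its speed; a pose out of reach is approached as far as the arm can. A call with a number of a shift or a turn outside -1 to 1 is refused whole. A call with a gripper value outside its range is refused whole. The fingers move at their own pace and stop on an object; "squeeze" is the grip in N (left out, the last holds). Time passes only in rows, so rows that do not move let the fingers close, or fill a call up. It gives the time, the measured TCP pose, the force, the opening and the grip force at its end, in the units of the state.
- ctrl.observe(): the state, without advancing time (a new reading comes with each control period).
- ctrl.snapshot(name): name is "scene" or "side" or "wrist"; returns the picture (400x640x3 uint8, red, green, blue); there is no depth.
- ctrl.camera_params(name): a dict with "K" (3x3 intrinsics, pixels), "R" (3x3) and "t" (3): a world point X has camera coordinates R X + t. Camera axes: x right, y down, z forward; pixel columns grow to the right and rows downward; lengths in m; the calibration is good to about 2 mm. A picture is of the moment at which its call begins: read the wrist's pose just before it. camera_params takes no time and is no camera call; for the wrist camera it gives the pose at the moment of the call.
- ctrl.job_done(): hands the job in; it is judged then, once.
The state is a dict: "clock": time; "joints": joint angles; "joint_vel": joint speeds; "tau": joint torques, N m; "position": TCP position; "tcp_rot": TCP orientation; "wrist_force": force on the tool from outside, world axes, zero at the start; "wrist_torque": the same for the moment, N m; "gripper_width": finger opening in m; "grasp_force": force on a finger pad.
Only numpy, scipy, OpenCV 4.12 (cv2) and the standard library are available. Lean on these libraries where they do the work, as an engineer would, in place of code of your own. Each camera call takes 0.05 s, during which the arm holds its last target. There are 200 camera calls.

TASK

On the candling lamp, gently push the iris ring's lever round by its upright post until the ring's pointer stands at the sliding index on the scale. Then push the locking tab at the side of the lamp fully in towards the drum. Only push with the fingers; leave the index where it is, do not shift the gourd, glue bottle and eraser that stand round the lamp, and come away from everything at the end.

Things in the scene. Friction and masses are not known exactly. Their poses are not given: they have to be found in the camera images.
- lamp: Candling lamp fixed to the worktop: round dark foot 184 mm across and 8 mm high, grey drum 164 mm across, top at height 34 mm, with an iris and a white diffuser in its middle. Origin: centre of its underside, on the axis of the iris ring; z up. Its +x points to the scale (centre of the arc of white marks on the drum's top, on the side away from the robot), its -y to the locking tab. Its yaw varies by up to 0.5 rad.
- ring (a joint): Angle of the iris ring about the lamp's vertical axis in rad, growing counter-clockwise seen from above; stops at -1.25 and 1.25. At 0 the pointer lies on the lamp's +x side and the lever on its -x side. The aluminium ring is 132 mm across, top at height 44 mm, and is stiff enough to stay where it is left (about 1 N at the post moves it).
- post (a point): Middle of the free upper part of the lever's upright post: black, 16 mm in diameter, standing from height 38 to 80 mm, its axis 115 mm from the lamp's axis, diametrically opposite the pointer; this point is at height 62 mm. The lever's flat arm below it is 9 mm wide, top at height 44 mm.
- pointer (a point): Tip of the small dark pointer on the ring's rim, 74 mm from the lamp's axis, height 42 mm.
- index (a joint): Angle of the sliding index about the same axis, same zero and sense as the ring: when both angles are equal the pointer stands at the index. The index is a bright steel saddle 16 mm wide on the drum's outer edge, with a 4 mm nose pointing inward and a small round screw head outside, reaching to height 40 mm and 91 mm from the axis. It starts at -0.15 to 0.85, always counter-clockwise of the pointer; it is held by friction.
- index_mark (a point): The point just inside the index's nose at which the pointer tip must stand, 74 mm from the lamp's axis, height 42 mm.
- lock (a joint): Travel of the locking slide in m: 0 fully out, 0.012 fully in at its stop. It stays where it is left; about 3 N moves it.
- lock_tab (a point): Centre of the outer face (the face to push) of the locking tab: an upright aluminium plate 26 mm wide, 8 mm thick, top at height 52 mm; this point is at height 40 mm and, when out, 131 mm from the lamp's axis on its -y side. It slides along the lamp's +y (towards the drum). The fixed track under it is 40 mm wide, reaches out to 143 mm from the axis and is up to 15 mm high.
- gourd_round: Small round brown gourd, loose, 61 mm across and 48 mm high, about 175 mm from the lamp's axis at its left rear. Origin: centre of its underside. To be left alone.
- glue: White glue bottle with a dark nozzle, loose, 36 x 50 mm and 138 mm high, upright, about 215 mm from the lamp's axis at its right front. Origin: centre of its underside. To be left alone.
- gum: Pink eraser, loose, 20 x 44 x 12 mm, lying about 190 mm from the lamp's axis at its left front. Origin: centre of its underside. To be left alone.

How it is judged:
By the outcome, as a careful person would: the job done as asked, in the order asked, and still so for the second after the job is handed in, with the robot touching nothing.
It also fails if it takes over 58 s, if anything falls off the work surface, if the arm or the gripper's body presses on something with over 40 N, if the wrist force passes 120 N, or if a joint passes its speed limit or range.

## Working session

There is one attempt and no reset: what is moved stays moved. The work goes in short steps, Python scripts to look and compute and a tool call to move; the robot and the scene stay as the last step left them, time stands still between calls to the robot, and variables do not carry over. Pictures are saved under pics/ and viewed, at most 10 in all, crops included, and the job is handed in when it is done.

Besides the shell and the picture viewer there is one more tool, called after "Emit:" by a JSON object that holds its "fn" and its "kwargs", one argument or row to a line. arm_command: Moves the arm, as the interface text tells. Its arguments: {"type":"object","properties":{"deltas":{"type":"array","items":{"type":"array","items":{"type":"number","minimum":-1,"maximum":1}}},"squeeze":{"type":"number"}},"required":["deltas"]}

```bash
mkdir -p pics; python3 - <<'E'
from bench import ctrl
import cv2,numpy as np
s=ctrl.observe();print(s['clock'],s['position'],s['tcp_rot'],s['gripper_width'])
ims=[]
for n in("scene","side"):
    im=ctrl.snapshot(n);cv2.imwrite(f"pics/{n}0.png",im[:,:,::-1]);p=ctrl.camera_params(n);print(n,np.round(p['K'],1).tolist(),np.round(p['R'],3).tolist(),np.round(p['t'],3))
E
```

```text
0.0 [0.20414151 0.61643736 0.23041939] [ 1.59169083e-01  9.87250946e-01 -8.74489582e-04 -8.45147323e-05] 0.08529652390012844
scene [[369.1, 0.0, 320.7], [0.0, 369.1, 198.7], [0.0, 0.0, 1.0]] [[0.634, -0.773, 0.023], [-0.324, -0.293, -0.9], [0.702, 0.563, -0.436]] [-0.264  0.282  0.434]
side [[402.5, 0.0, 318.6], [0.0, 402.5, 207.9], [0.0, 0.0, 1.0]] [[-0.984, -0.175, 0.005], [-0.112, 0.604, -0.789], [0.135, -0.777, -0.614]] [0.586 0.041 0.903]
```

View pics/scene0.png

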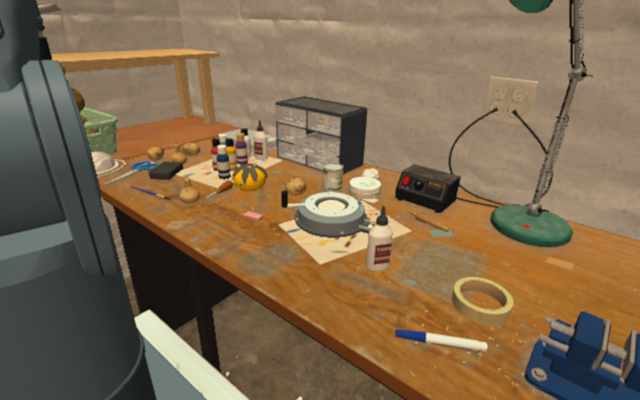

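View pics/side0.png

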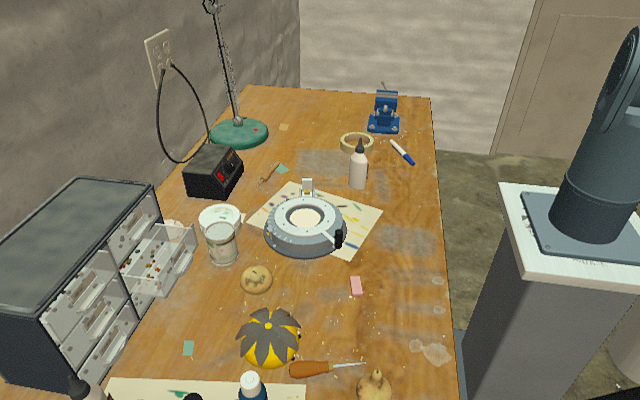

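Scene: lamp at about (332,215), lever post at (284,199), glue at (380,240), tab at (365,226). Side: lamp centre (305,217), post (340,238), tab (307,186), gourd (257,279), eraser (356,286), glue (359,165). I'll enlarge both.

```bash
cat > h.py <<'E'
from bench import ctrl
import cv2,numpy as np
def ray(n,uv,z,p=None):
    p=p or ctrl.camera_params(n);R,t,K=p['R'],p['t'],p['K']
    c=-R.T@t;d=R.T@np.linalg.inv(K)@np.array([*uv,1.]);return c+d*(z-c[2])/d[2]
E
python3 - <<'E'
from h import *
a=cv2.imread('pics/side0.png')[165:275,245:365];b=cv2.imread('pics/scene0.png')[170:260,270:400]
a=cv2.resize(a,(600,550),interpolation=cv2.INTER_CUBIC);cv2.imwrite('pics/s1.png',a)
for uv,z in[((305,216),.036),((340,238),.062),((307,186),.04),((257,279),.024),((356,286),.012),((359,185),.0)]:print(uv,ray('side',uv,z).round(3))
for uv,z in[((332,206),.036),((284,199),.062),((253,215),.01),((378,265),.0)]:print(uv,ray('scene',uv,z).round(3))
E
```

```text
(305, 216) [0.604 0.12  0.036]
(340, 238) [0.517 0.205 0.062]
(307, 186) [0.621 0.013 0.04 ]
(257, 279) [0.657 0.302 0.024]
(356, 286) [0.476 0.275 0.012]
(359, 185) [ 0.503 -0.072  0.   ]
(332, 206) [0.605 0.121 0.036]
(284, 199) [0.517 0.198 0.062]
(253, 215) [0.476 0.267 0.01 ]
(378, 265) [ 0.515 -0.071 -0.   ]
```

View pics/s1.png

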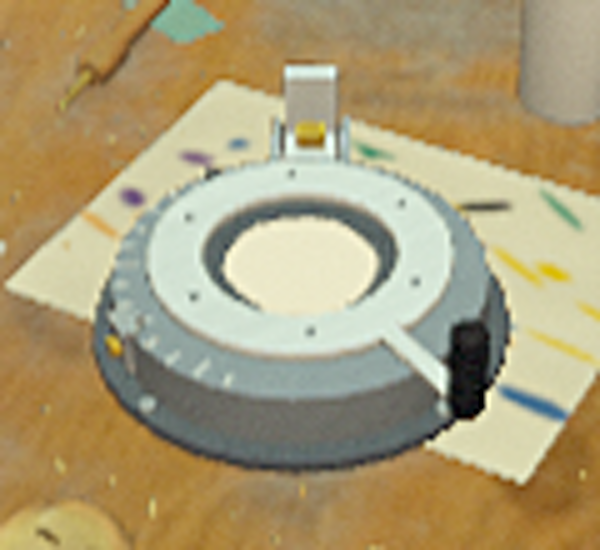

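Side crop: iris ring centred near crop (305,260), post (467,370), pointer (212,173), index with its brass screw near (120,335), tab (310,105). Lamp is at about (0.604,0.121), post about (0.517,0.20). I'll move over the lamp, closing the fingers, for a wrist view.

Emit:
{"fn": "arm_command", "kwargs": {
  "deltas": [
    [-0.4,-0.25,-0.2,0,0,0,1],
    [-0.8,-0.5,-0.2,0,0,0,1],
    [-0.8,-0.5,-0.2,0,0,0,1],
    [-0.8,-0.5,-0.2,0,0,0,1],
    [-0.8,-0.5,-0.2,0,0,0,1],
    [-0.8,-0.5,-0.2,0,0,0,1],
    [-0.8,-0.5,-0.2,0,0,0,1],
    [-0.8,-0.5,-0.2,0,0,0,1]
  ],
  "squeeze": 60
}}

```text
clock: 0.9
position: [0.3184, 0.4791, 0.2717]
tcp_rot: [0.16, 0.987, -0.0, 0.0]
wrist_force: [0.1, 0.6, -0.3]
gripper_width: -0.0001
grasp_force: 0.0
```

Emit:
{"fn": "arm_command", "kwargs": {
  "deltas": [
    [-0.8,-0.5,-0.1,0,0,0,1],
    [-0.8,-0.5,-0.1,0,0,0,1],
    [-0.8,-0.5,-0.1,0,0,0,1],
    [-0.8,-0.5,-0.1,0,0,0,1],
    [-0.8,-0.5,-0.1,0,0,0,1],
    [-0.8,-0.5,-0.1,0,0,0,1],
    [-0.8,-0.5,-0.1,0,0,0,1],
    [-0.8,-0.5,-0.1,0,0,0,1]
  ]
}}

```text
clock: 1.7
position: [0.4385, 0.3338, 0.2916]
tcp_rot: [0.16, 0.987, -0.0, 0.0]
wrist_force: [-0.4, 1.2, 0.3]
gripper_width: -0.0002
grasp_force: 0.0
```

Emit:
{"fn": "arm_command", "kwargs": {
  "deltas": [
    [-0.8,-0.5,0,0,0,0,1],
    [-0.8,-0.5,0,0,0,0,1],
    [-0.8,-0.5,0,0,0,0,1],
    [-0.8,-0.5,0,0,0,0,1],
    [-0.8,-0.5,0,0,0,0,1],
    [-0.8,-0.5,0,0,0,0,1],
    [-0.4,-0.25,0,0,0,0,1],
    [0,0,0,0,0,0,1]
  ]
}}

```text
clock: 2.5
position: [0.5364, 0.2154, 0.2914]
tcp_rot: [0.161, 0.987, -0.0, 0.0]
wrist_force: [-0.2, 1.1, -0.7]
gripper_width: -0.0001
grasp_force: 0.0
```

```bash
python3 - <<'E'
from h import *
s=ctrl.observe();print(s['clock'],s['position'],s['tcp_rot'],s['gripper_width'],s['wrist_force'])
p=ctrl.camera_params('wrist');im=ctrl.snapshot('wrist');cv2.imwrite('pics/w1.png',im[:,:,::-1])
np.savez('w1.npz',**p);print(p, -p['R'].T@p['t'])
E
```

```text
2.5 [0.53644256 0.21540011 0.29141923] [ 1.61001003e-01  9.86954153e-01 -3.42924890e-04  2.45148705e-04] -5.4040927917450266e-05 [-0.18128463  1.09398383 -0.65422363]
{'K': array([[344.55563753,   0.        , 321.84724633],
       [  0.        , 344.55563753, 201.13757712],
       [  0.        ,   0.        ,   1.        ]]), 'R': array([[ 3.18330189e-01,  9.47979899e-01,  2.66594786e-05],
       [ 8.95637564e-01, -3.00762929e-01,  3.27681271e-01],
       [ 3.10643277e-01, -1.04286964e-01, -9.44788328e-01]]), 't': array([-0.37483383, -0.47850825,  0.29411345])} [0.45652652 0.2420896  0.43468314]
```

View pics/w1.png

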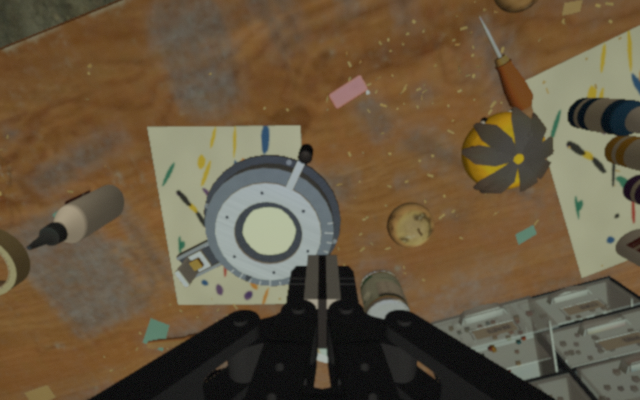

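Wrist view: lamp centre (270,230), post (306,153), tab (190,262); the fingers hide the scale side. Shifting about 75 mm along tool +y and 50 mm down clears it.

Emit:
{"fn": "arm_command", "kwargs": {
  "deltas": [
    [0,0.5,0.3,0,0,0,1],
    [0,0.5,0.4,0,0,0,1],
    [0,0.5,0.4,0,0,0,1],
    [0,0.5,0.4,0,0,0,1],
    [0,0.5,0.3,0,0,0,1],
    [0,0.5,0.2,0,0,0,1],
    [0,0,0,0,0,0,1],
    [0,0,0,0,0,0,1]
  ]
}}

```text
clock: 3.35
position: [0.5593, 0.2889, 0.2413]
tcp_rot: [0.159, 0.987, -0.0, 0.0]
wrist_force: [0.1, -0.1, -0.1]
gripper_width: 0.0001
grasp_force: 0.0
```

```bash
python3 - <<'E'
from h import *
s=ctrl.observe();print(s['clock'],s['position'],s['wrist_force'])
p=ctrl.camera_params('wrist');im=ctrl.snapshot('wrist');np.savez('w2.npz',**p)
cv2.imwrite('pics/w2full.png',im[:,:,::-1])
u,v=p['K']@(p['R']@np.array([.604,.121,.04])+p['t'])[:,None]@[1] if 0 else (p['K']@(p['R']@np.array([.604,.121,.04])+p['t']))[:2]/(p['R']@np.array([.604,.121,.04])+p['t'])[2]
u,v=int(u),int(v);print(u,v)
x0,y0=max(0,u-120),max(0,v-95);c=im[y0:y0+190,x0:x0+260,::-1];print(x0,y0,c.shape)
cv2.imwrite('pics/w2.png',cv2.resize(c,None,fx=3,fy=3,interpolation=cv2.INTER_CUBIC))
E
```

```text
3.35 [0.55933246 0.28886437 0.2412828 ] [ 0.1228909  -0.05756329 -0.11803605]
191 252
71 157 (190, 260, 3)
```

View pics/w2.png

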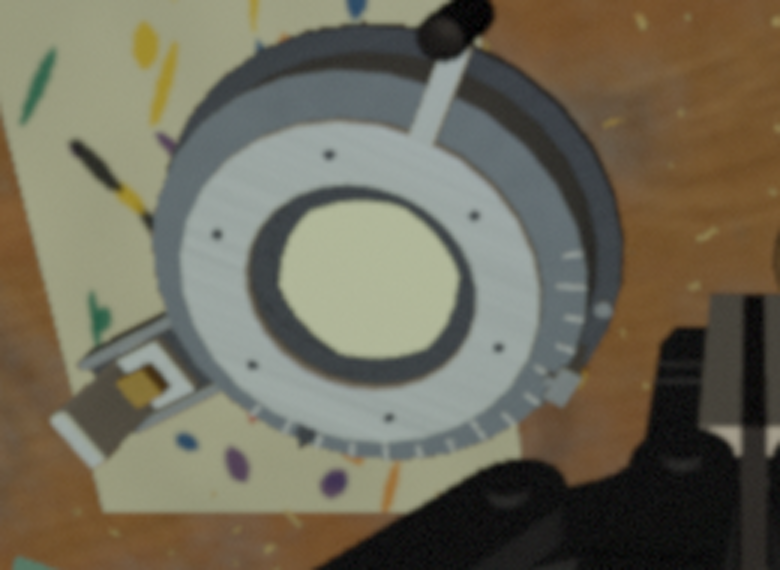

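The view shows the post top at crop (443,33), pointer (305,437), index nose (548,376), tab's outer top edge (75,442), and scale marks from (253,412) to (572,255). Next, convert these to positions.

```bash
cat >> h.py <<'E'
def ringfit(im,p,roi,lo=(150,150,150)):
    x0,y0,x1,y1=roi
    return None
E
python3 - <<'E'
from h import *
p=dict(np.load('w2.npz'))
f=lambda a,b,z:ray('wrist',(71+(a+.5)/3-.5,157+(b+.5)/3-.5),z,p)
# ring outer rim (top z=.044), points picked on the rim
P=np.array([f(a,b,.044)[:2] for a,b in[(180,255),(208,180),(275,133),(345,120),(475,165),(530,235),(541,300),(520,370),(450,432),(380,446),(300,422),(225,360)]])
A=np.c_[2*P,np.ones(len(P))];s=np.linalg.lstsq(A,(P**2).sum(1),rcond=None)[0];c=s[:2];r=np.sqrt(s[2]+c@c)
print('c',c,'r',r)
def ang(q):d=q[:2]-c;return np.degrees(np.arctan2(d[1],d[0])).round(1),np.hypot(*d).round(4),q.round(4)
for n,a,b,z in[('ptr',305,437,.042),('nose',548,376,.04),('idxbody',563,388,.04),('post',443,33,.08),('tabout',75,442,.052),('m0',253,412,.034),('m1',572,255,.034),('lever',440,95,.044)]:print(n,ang(f(a,b,z)))
E
```

```text
c [0.60407224 0.12311703] r 0.06583338820814193
ptr (np.float64(-44.4), np.float64(0.0727), array([0.656 , 0.0723, 0.042 ]))
nose (np.float64(40.3), np.float64(0.0752), array([0.6614, 0.1718, 0.04  ]))
idxbody (np.float64(39.1), np.float64(0.0826), array([0.6682, 0.1753, 0.04  ]))
post (np.float64(136.5), np.float64(0.1164), array([0.5196, 0.2032, 0.08  ]))
tabout (np.float64(-80.5), np.float64(0.1294), array([ 0.6253, -0.0045,  0.052 ]))
m0 (np.float64(-61.2), np.float64(0.0808), array([0.6431, 0.0523, 0.034 ]))
m1 (np.float64(78.7), np.float64(0.0758), array([0.619 , 0.1974, 0.034 ]))
lever (np.float64(136.5), np.float64(0.0827), array([0.5441, 0.1801, 0.044 ]))
```

Lamp centre (0.604,0.123), yaw ≈ 9.3°, post at 136.3°, pointer −44°, index ≈ 39.7°, so the ring has about 84° to go. I'm going in behind the post, about 12 mm clear, with tool −y facing along the push.

Emit:
{"fn": "arm_command", "kwargs": {
  "deltas": [
    [-0.1,-0.65,0.5,0,0,0,1],
    [-0.1,-0.65,0.5,0,0,0,1],
    [-0.1,-0.65,0.5,0,0,0,1],
    [-0.1,-0.65,0.5,0,0,0,1],
    [0,0,0.5,0,0,1,1],
    [0,0,0.5,0,0,1,1],
    [0,0,0.5,0,0,1,1],
    [0,0,0.5,0,0,1,1]
  ]
}}

```text
clock: 4.2
position: [0.5487, 0.2231, 0.1417]
tcp_rot: [0.297, 0.955, 0.0, 0.001]
wrist_force: [1.6, -0.6, 0.3]
gripper_width: -0.0002
grasp_force: 0.0
```

Emit:
{"fn": "arm_command", "kwargs": {
  "deltas": [
    [0,0,0.2,0,0,0.9,1],
    [0,0,0,0,0,0.9,1],
    [0,0,0,0,0,1,1],
    [0,0,0,0,0,1,1],
    [0,0,0,0,0,0,1],
    [0,0,0,0,0,0,1],
    [0,0,0,0,0,0,1],
    [0,0,0,0,0,0,1]
  ]
}}

```text
clock: 5.0
position: [0.5483, 0.2239, 0.1365]
tcp_rot: [0.419, 0.908, 0.0, 0.0]
wrist_force: [-0.1, -0.1, 0.5]
gripper_width: -0.0002
grasp_force: 0.0
```

```bash
python3 - <<'E'
from h import *
s=ctrl.observe();print(s['clock'],s['position'],s['tcp_rot'],s['wrist_force'])
q=s['tcp_rot'];print(np.degrees(2*np.arctan2(q[1],q[0]))-90)
a=ctrl.snapshot('side')[150:270,250:390,::-1];b=ctrl.snapshot('scene')[130:250,230:370,::-1]
cv2.imwrite('pics/c3.png',cv2.resize(np.hstack([a,b]),(800,343),interpolation=cv2.INTER_CUBIC))
E
```

```text
5.0 [0.54833054 0.22386651 0.13647169] [4.18588237e-01 9.08176123e-01 1.08300580e-04 7.18813546e-05] [-0.10038586 -0.11010111  0.53261289]
40.509021444702086
```

View pics/c3.png

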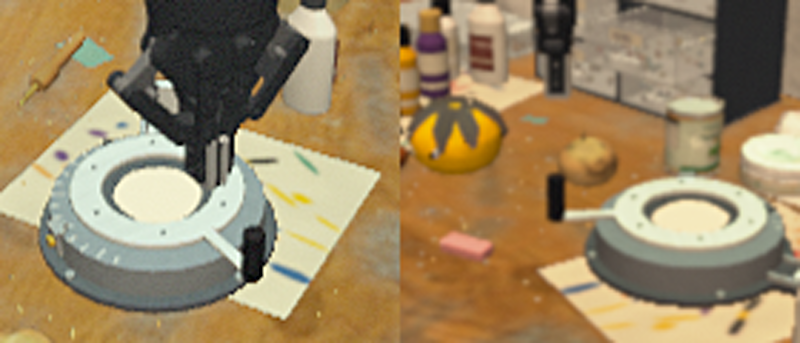

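The fingers (side crop, tip ≈ (215,195)) are narrow for well over 25 mm above the tip, so the post will only meet the finger back. Descending.

Emit:
{"fn": "arm_command", "kwargs": {
  "deltas": [
    [0,0,0.4,0,0,0,1],
    [0,0,0.4,0,0,0,1],
    [0,0,0.4,0,0,0,1],
    [0,0,0.4,0,0,0,1],
    [0,0,0.4,0,0,0,1],
    [0,0,0.4,0,0,0,1],
    [0,0,0.4,0,0,0,1],
    [0,0,0.4,0,0,0,1]
  ]
}}

```text
clock: 5.9
position: [0.5482, 0.224, 0.0554]
tcp_rot: [0.419, 0.908, -0.0, 0.0]
wrist_force: [0.1, -0.3, 0.4]
gripper_width: 0.0
grasp_force: 0.0
```

Emit:
{"fn": "arm_command", "kwargs": {
  "deltas": [
    [0,0,0,0,0,0,1],
    [0,-0.1,0,0,0,0,1],
    [0,-0.1,0,0,0,0,1],
    [0,-0.1,0,0,0,0,1],
    [0,-0.1,0,0,0,0,1],
    [0,0,0,0,0,0,1],
    [0,0,0,0,0,0,1],
    [0,0,0,0,0,0,1]
  ]
}}

```text
clock: 6.7
position: [0.5407, 0.2176, 0.0564]
tcp_rot: [0.419, 0.908, 0.0, 0.0]
wrist_force: [0.0, 0.2, -0.3]
gripper_width: -0.0001
grasp_force: 0.0
```

Tool is at 123.8°, just short of contact. Starting the arc about the lamp axis at 2° per row.

Emit:
{"fn": "arm_command", "kwargs": {
  "deltas": [
    [0.016,-0.158,0,0,0,-0.5,1],
    [0.016,-0.158,0,0,0,-0.5,1],
    [0.016,-0.158,0,0,0,-0.5,1],
    [0.016,-0.158,0,0,0,-0.5,1],
    [0.016,-0.158,0,0,0,-0.5,1],
    [0.016,-0.158,0,0,0,-0.5,1],
    [0.016,-0.158,0,0,0,-0.5,1],
    [0.016,-0.158,0,0,0,-0.5,1]
  ]
}}

```text
clock: 7.5
position: [0.5166, 0.1963, 0.0563]
tcp_rot: [0.287, 0.958, 0.0, -0.0]
wrist_force: [0.1, 0.6, -0.2]
gripper_width: -0.0
grasp_force: 0.5
```

Emit:
{"fn": "arm_command", "kwargs": {
  "deltas": [
    [0.016,-0.158,0,0,0,-0.5,1],
    [0.016,-0.158,0,0,0,-0.5,1],
    [0.016,-0.158,0,0,0,-0.5,1],
    [0.016,-0.158,0,0,0,-0.5,1],
    [0.016,-0.158,0,0,0,-0.5,1],
    [0.016,-0.158,0,0,0,-0.5,1],
    [0.016,-0.158,0,0,0,-0.5,1],
    [0.016,-0.158,0,0,0,-0.5,1]
  ]
}}

```text
clock: 8.3
position: [0.4996, 0.1694, 0.0562]
tcp_rot: [0.151, 0.989, -0.0, -0.0]
wrist_force: [-0.2, 1.1, -0.8]
gripper_width: 0.0002
grasp_force: 0.5
```

```bash
python3 - <<'E'
from h import *
s=ctrl.observe();print(s['clock'],s['position'],s['wrist_force'],s['joints'])
q=s['tcp_rot'];d=s['position'][:2]-[.604,.123];print(np.degrees(2*np.arctan2(q[1],q[0]))-90,np.degrees(np.arctan2(d[1],d[0])),np.hypot(*d))
a=ctrl.snapshot('side')[150:270,250:390,::-1];b=ctrl.snapshot('scene')[130:250,270:410,::-1]
cv2.imwrite('pics/c4.png',cv2.resize(np.hstack([a,b]),(800,343),interpolation=cv2.INTER_CUBIC))
E
```

```text
8.3 [0.49962449 0.16941016 0.05624938] [-0.19268101  1.07120484 -0.83800475] [-0.48055792  0.59745669  0.0876544   1.97456535 -0.09102018  0.57367253
  0.93646247]
72.64872897901628 156.02786655095593 0.11422849630979005
```

View pics/c4.png

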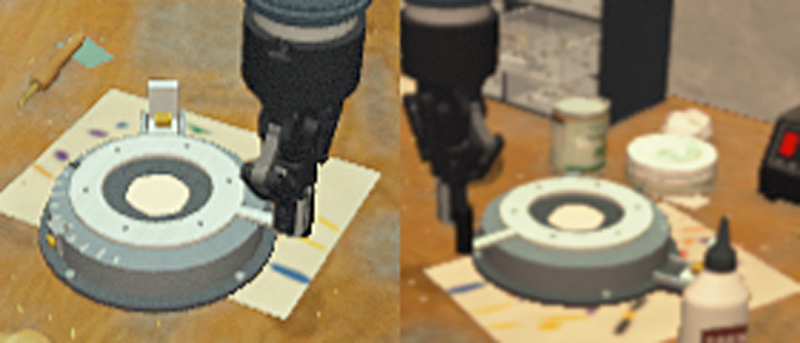

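The post is moving with the finger (side crop: lever now at about (260,215)). Tool is at 156°. Continuing 44°, then I'll look.

Emit:
{"fn": "arm_command", "kwargs": {
  "deltas": [
    [0.016,-0.158,0,0,0,-0.5,1],
    [0.016,-0.158,0,0,0,-0.5,1],
    [0.016,-0.158,0,0,0,-0.5,1],
    [0.016,-0.158,0,0,0,-0.5,1],
    [0.016,-0.158,0,0,0,-0.5,1],
    [0.016,-0.158,0,0,0,-0.5,1],
    [0.016,-0.158,0,0,0,-0.5,1],
    [0.016,-0.158,0,0,0,-0.5,1]
  ]
}}

```text
clock: 9.2
position: [0.4909, 0.1393, 0.0562]
tcp_rot: [0.013, 1.0, -0.0, -0.0]
wrist_force: [-1.3, 1.3, 0.7]
gripper_width: -0.0002
grasp_force: 0.5
```

Emit:
{"fn": "arm_command", "kwargs": {
  "deltas": [
    [0.016,-0.158,0,0,0,-0.5,1],
    [0.016,-0.158,0,0,0,-0.5,1],
    [0.016,-0.158,0,0,0,-0.5,1],
    [0.016,-0.158,0,0,0,-0.5,1],
    [0.016,-0.158,0,0,0,-0.5,1],
    [0.016,-0.158,0,0,0,-0.5,1],
    [0.016,-0.158,0,0,0,-0.5,1],
    [0.016,-0.158,0,0,0,-0.5,1]
  ]
}}

```text
clock: 10.0
position: [0.4906, 0.1075, 0.0562]
tcp_rot: [-0.127, 0.992, -0.0, -0.0]
wrist_force: [-0.8, 0.5, 0.4]
gripper_width: 0.0002
grasp_force: 0.5
```

Emit:
{"fn": "arm_command", "kwargs": {
  "deltas": [
    [0.016,-0.158,0,0,0,-0.5,1],
    [0.016,-0.158,0,0,0,-0.5,1],
    [0.016,-0.158,0,0,0,-0.5,1],
    [0.016,-0.158,0,0,0,-0.5,1],
    [0.016,-0.158,0,0,0,-0.5,1],
    [0.008,-0.08,0,0,0,-0.25,1],
    [0,0,0,0,0,0,1],
    [0,0,0,0,0,0,1]
  ]
}}

```text
clock: 10.8
position: [0.4962, 0.0864, 0.0563]
tcp_rot: [-0.22, 0.975, -0.0, 0.0]
wrist_force: [0.3, -0.2, 0.1]
gripper_width: -0.0001
grasp_force: 0.0
```

```bash
python3 - <<'E'
from h import *
s=ctrl.observe();print(s['clock'],s['position'],s['wrist_force'],s['joints'])
q=s['tcp_rot'];d=s['position'][:2]-[.604,.123];print(np.degrees(2*np.arctan2(q[1],q[0]))-90,np.degrees(np.arctan2(d[1],d[0])),np.hypot(*d))
p=ctrl.camera_params('wrist');im=ctrl.snapshot('wrist');np.savez('w5.npz',**p)
cv2.imwrite('pics/w5.png',im[:,:,::-1])
a=ctrl.snapshot('side')[175:260,250:350,::-1]
cv2.imwrite('pics/s5.png',a)
w=cv2.resize(im[:,:,::-1],(480,300));a=cv2.resize(a,(400,340),interpolation=cv2.INTER_CUBIC)
c=np.zeros((340,800,3),np.uint8);c[:300,:400]=w[:,40:440];c[:,400:]=a;cv2.imwrite('pics/c5.png',c)
E
```

```text
10.8 [0.49616814 0.08638697 0.05630858] [ 0.32963927 -0.20426834  0.07364443] [-0.1713829   0.57039706 -0.11341995  2.02595117  0.11723007  0.55095839
  1.64774639]
115.43401796265678 -161.24568831507955 0.11387810835978564
```

View pics/c5.png

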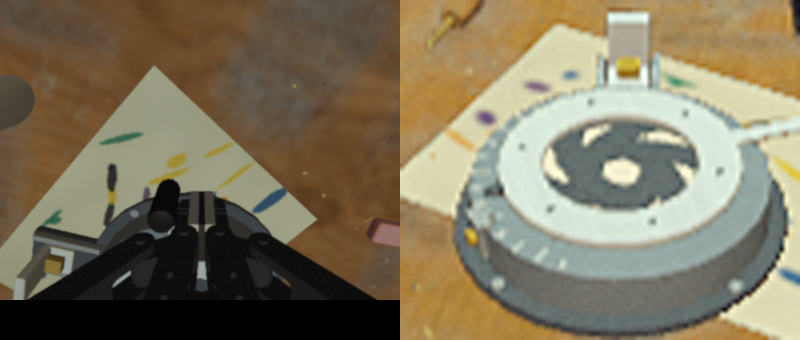

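The side crop shows the pointer at (488,190), index nose at about (477,215) and screw at (472,237); the wrist crop shows the post at (168,190).

```bash
python3 - <<'E'
from h import *
c=np.array([.604,.123])
def ang(q):d=q[:2]-c;return np.degrees(np.arctan2(d[1],d[0])).round(1),np.hypot(*d).round(4),q.round(4)
S=lambda a,b,z:ang(ray('side',(250+(a-400+.5)/4-.5,175+(b+.5)/4-.5),z))
for n,a,b,z in[('ptr',488,190,.042),('ptr?',492,188,.042),('nose',477,215,.04),('screw',472,237,.034)]:print(n,S(a,b,z))
p=dict(np.load('w5.npz'))
for a,b in[(168,190),(169,184)]:print('post top',ang(ray('wrist',((a+40)/.75,b/.75),.08,p)))
g=cv2.cvtColor(cv2.imread('pics/s5.png'),cv2.COLOR_BGR2GRAY);print(g[42:62,14:30])
E
```

```text
ptr (np.float64(30.0), np.float64(0.0728), array([0.6671, 0.1594, 0.042 ]))
ptr? (np.float64(29.3), np.float64(0.0704), array([0.6654, 0.1574, 0.042 ]))
nose (np.float64(40.4), np.float64(0.0842), array([0.6681, 0.1776, 0.04  ]))
screw (np.float64(45.4), np.float64(0.0914), array([0.6682, 0.1881, 0.034 ]))
post top (np.float64(-152.7), np.float64(0.1347), array([0.4843, 0.0613, 0.08  ]))
post top (np.float64(-153.1), np.float64(0.1381), array([0.4809, 0.0604, 0.08  ]))
[[214 214 216 222 191 178 175 177 176 159 200 226 224 227 229 228]
 [214 214 218 188 184 173 173 173 177 160 177 227 224 226 228 228]
 [212 214 223 151 154 163 163 162 162 165 150 230 229 224 227 229]
 [213 217 184 133 154 162 162 166 161 155 114 204 229 225 225 229]
 [214 223 126 153 191 193 176 155 132 122  95 129 229 226 224 228]
 [216 184 110 159 185 186 161 108  84 114  90  61 228 228 225 224]
 [220 123  92 137 160 163 154  83  89 100  98  67 200 228 225 227]
 [225 129  99 118 157 163 161 139 145 137 144 139 156 216 228 225]
 [186 121 102  83 164 190 196 178 167 165 163 164 154 176 221 229]
 [125  94 105  83 174 196 190 173 164 161 162 162 163 138 184 218]
 [128  99 140 160 180 185 175 175 179 157 163 159 163 154 142 177]
 [129  99 121 199 188 183 184 189 156 152 187 178 162 165 154 142]
 [117 101  99 151 186 182 180 189 148 140 184 174 164 164 165 154]
 [102 111 107  72 165 189 185 195 167 134 156 157 162 164 160 164]
 [109 112 103  77 106 176 159 170 152 148 161 159 157 159 160 161]
 [107 106 146 150 122 129 118 108 139 160 161 188 175 164 162 162]
 [104 108 132 180 172 106 117  90 113 175 192 210 176 163 160 163]
 [108 109  92 157 177 120 124 105  81 143 181 188 162 159 160 159]
 [100 107 100 115 138 107 130 112  85  91 116 149 164 163 159 173]
 [ 85 110 103 109 103  91 131 116  87  87  86 108 143 163 190 198]]
```

Pointer is at about 29.8° and the index about 40°. I'll push 7° more, then back off for a clear close look.

Emit:
{"fn": "arm_command", "kwargs": {
  "deltas": [
    [0.016,-0.158,0,0,0,-0.5,1],
    [0.016,-0.158,0,0,0,-0.5,1],
    [0.016,-0.158,0,0,0,-0.5,1],
    [0.008,-0.08,0,0,0,-0.25,1],
    [0,0,0,0,0,0,1],
    [0,0,0,0,0,0,1],
    [0,0.3,0,0,0,0,1],
    [0,0.4,0,0,0,0,1]
  ]
}}

```text
clock: 11.7
position: [0.4916, 0.0886, 0.0563]
tcp_rot: [-0.279, 0.96, -0.0, 0.0]
wrist_force: [-0.3, 0.8, -0.5]
gripper_width: -0.0001
grasp_force: 0.0
```

Emit:
{"fn": "arm_command", "kwargs": {
  "deltas": [
    [0,0,-1,0,0,0,1],
    [0,0,-1,0,0,0,1],
    [0,0,-1,0,0,0,1],
    [0,0,-1,0,0,0,1],
    [-0.9,0.55,0,0,0,0,1],
    [-0.9,0.55,0,0,0,0,1],
    [-0.9,0.55,0,0,0,0,1],
    [-0.9,0.55,0,0,0,0,1]
  ]
}}

```text
clock: 12.5
position: [0.5378, 0.185, 0.1563]
tcp_rot: [-0.28, 0.96, 0.0, -0.0]
wrist_force: [0.2, -0.7, -0.6]
gripper_width: 0.0001
grasp_force: 0.0
```

Emit:
{"fn": "arm_command", "kwargs": {
  "deltas": [
    [-0.8,0.55,0,0,0,0,1],
    [0,0,0,0,0,0,1],
    [0,0,0,0,0,0,1],
    [0,0,0,0,0,0,1],
    [0,0,0,0,0,0,1],
    [0,0,0,0,0,0,1],
    [0,0,0,0,0,0,1],
    [0,0,0,0,0,0,1]
  ]
}}

```text
clock: 13.3
position: [0.5478, 0.2051, 0.1564]
tcp_rot: [-0.279, 0.96, -0.0, 0.0]
wrist_force: [0.7, -1.0, 0.7]
gripper_width: -0.0002
grasp_force: 0.0
```

```bash
python3 - <<'E'
from h import *
s=ctrl.observe();print(s['clock'],s['position'],s['tcp_rot'])
p=ctrl.camera_params('wrist');im=ctrl.snapshot('wrist');np.savez('w6.npz',**p)
cv2.imwrite('pics/w6full.png',im[:,:,::-1])
h=p['K']@(p['R']@np.array([.661,.17,.04])+p['t']);u,v=(h[:2]/h[2]).astype(int);print(u,v)
x0,y0=max(0,u-130),max(0,min(400-160,v-100));c=im[y0:y0+160,x0:x0+220,::-1];print(x0,y0)
cv2.imwrite('pics/w6.png',cv2.resize(c,None,fx=3.5,fy=3.5,interpolation=cv2.INTER_CUBIC))
E
```

```text
13.3 [0.5477635  0.2050996  0.15636088] [-2.79448028e-01  9.60160819e-01 -3.43978218e-05  2.44366376e-05]
217 278
87 178
```

View pics/w6.png

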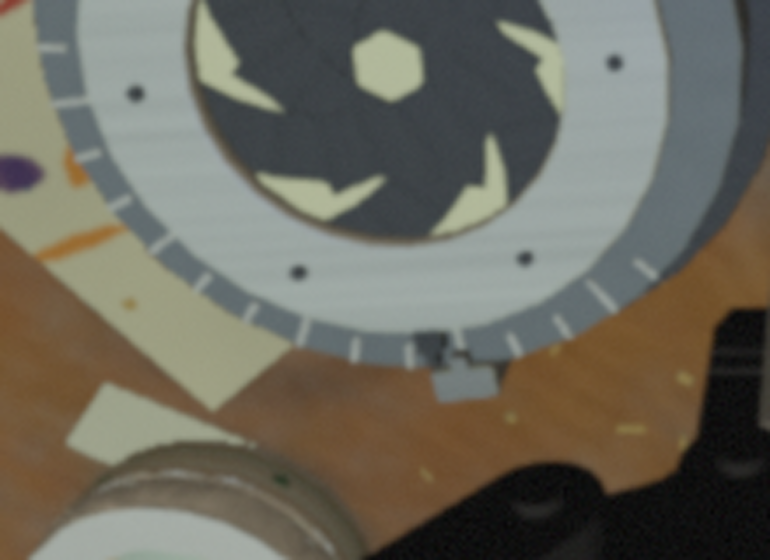

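The pointer tip is at crop (433,362), the nose at (459,356), the index body centre at (467,381), and the iris centre at about (389,66). The pointer is a few degrees short.

```bash
python3 - <<'E'
from h import *
p=dict(np.load('w6.npz'))
f=lambda a,b,z:ray('wrist',(87+(a+.5)/3.5-.5,178+(b+.5)/3.5-.5),z,p)
P=np.array([f(a,b,.044)[:2] for a,b in[(79,40),(100,130),(160,225),(240,292),(330,328),(500,322),(580,275),(640,190),(668,75),(665,20),(380,335)]])
A=np.c_[2*P,np.ones(len(P))];s=np.linalg.lstsq(A,(P**2).sum(1),rcond=None)[0];c=s[:2];print('c',c,np.sqrt(s[2]+c@c),'iris',f(389,66,.036))
def ang(q):d=q[:2]-c;return np.degrees(np.arctan2(d[1],d[0])).round(1),np.hypot(*d).round(4)
for n,a,b,z in[('ptr',433,362,.042),('ptrmid',431,347,.042),('nosetip',458,350,.04),('nose',459,357,.04),('body',467,381,.04)]:print(n,ang(f(a,b,z)))
E
```

```text
c [0.60477701 0.12199803] 0.06562298706807769 iris [0.6041396 0.1220805 0.036    ]
ptr (np.float64(35.9), np.float64(0.0743))
ptrmid (np.float64(36.0), np.float64(0.0701))
nosetip (np.float64(40.5), np.float64(0.0728))
nose (np.float64(40.3), np.float64(0.0747))
body (np.float64(40.6), np.float64(0.0817))
```

The pointer is at 36.0° and the index at 40.4°, so 4.4° remain. Retracing the path back to the post and nudging.

Emit:
{"fn": "arm_command", "kwargs": {
  "deltas": [
    [0.8,-0.55,0,0,0,0,1],
    [0.9,-0.55,0,0,0,0,1],
    [0.9,-0.55,0,0,0,0,1],
    [0.9,-0.55,0,0,0,0,1],
    [0.9,-0.55,0,0,0,0,1],
    [0,0,0,0,0,0,1],
    [0,0,0.5,0,0,0,1],
    [0,0,0.5,0,0,0,1]
  ]
}}

```text
clock: 14.15
position: [0.4925, 0.0894, 0.1306]
tcp_rot: [-0.28, 0.96, 0.0, 0.001]
wrist_force: [-0.1, 1.1, 0.4]
gripper_width: -0.0002
grasp_force: 0.0
```

Emit:
{"fn": "arm_command", "kwargs": {
  "deltas": [
    [0,0,0.75,0,0,0,1],
    [0,0,0.75,0,0,0,1],
    [0,0,0.75,0,0,0,1],
    [0,0,0.75,0,0,0,1],
    [0,0,0,0,0,0,1],
    [0,-0.2,0,0,0,0,1],
    [0,-0.2,0,0,0,0,1],
    [0,-0.2,0,0,0,0,1]
  ]
}}

```text
clock: 14.95
position: [0.501, 0.0753, 0.0571]
tcp_rot: [-0.28, 0.96, -0.0, 0.001]
wrist_force: [0.4, -0.2, 0.6]
gripper_width: -0.0
grasp_force: 0.0
```

Emit:
{"fn": "arm_command", "kwargs": {
  "deltas": [
    [0,-0.1,0,0,0,0,1],
    [0.008,-0.08,0,0,0,-0.25,1],
    [0.008,-0.08,0,0,0,-0.25,1],
    [0.008,-0.08,0,0,0,-0.25,1],
    [0.008,-0.08,0,0,0,-0.25,1],
    [0.003,-0.03,0,0,0,-0.1,1],
    [0,0,0,0,0,0,1],
    [0,0,0,0,0,0,1]
  ]
}}

```text
clock: 15.75
position: [0.5054, 0.0656, 0.0562]
tcp_rot: [-0.316, 0.949, -0.0, -0.0]
wrist_force: [-0.0, 0.2, 0.8]
gripper_width: 0.0002
grasp_force: 0.0
```

```bash
python3 - <<'E'
from h import *
s=ctrl.observe();print(s['clock'],s['position'],s['wrist_force'])
q=s['tcp_rot'];d=s['position'][:2]-[.6045,.1225];print(np.degrees(2*np.arctan2(q[1],q[0]))-90,np.degrees(np.arctan2(d[1],d[0])),np.hypot(*d))
E
```

```text
15.75 [0.50540437 0.06559749 0.05623004] [-0.01153904  0.21608975  0.76999106]
126.86616849403762 -150.13477648052876 0.11427090833743718
```

The tool advanced exactly 4.4°. Backing off to the same viewpoint to check.

Emit:
{"fn": "arm_command", "kwargs": {
  "deltas": [
    [0,0.3,0,0,0,0,1],
    [0,0.4,0,0,0,0,1],
    [0,0,-1,0,0,0,1],
    [0,0,-1,0,0,0,1],
    [0,0,-1,0,0,0,1],
    [0,0,-1,0,0,0,1],
    [-0.9,0.55,0,0,0,0,1],
    [-0.9,0.55,0,0,0,0,1]
  ]
}}

```text
clock: 16.55
position: [0.5146, 0.1297, 0.1573]
tcp_rot: [-0.316, 0.949, -0.0, 0.001]
wrist_force: [1.2, 0.0, -0.1]
gripper_width: 0.0
grasp_force: 0.0
```

Emit:
{"fn": "arm_command", "kwargs": {
  "deltas": [
    [-0.9,0.55,0,0,0,0,1],
    [-0.9,0.55,0,0,0,0,1],
    [-0.8,0.55,0,0,0,0,1],
    [0,0,0,0,0,0.3,1],
    [0,0,0,0,0,0.8,1],
    [0,0,0,0,0,0,1],
    [0,0,0,0,0,0,1],
    [0,0,0,0,0,0,1]
  ]
}}

```text
clock: 17.35
position: [0.5414, 0.2005, 0.1563]
tcp_rot: [-0.28, 0.96, -0.0, -0.0]
wrist_force: [-0.3, -0.5, -0.1]
gripper_width: 0.0001
grasp_force: 0.0
```

```bash
python3 - <<'E'
from h import *
s=ctrl.observe();print(s['clock'],s['position'],s['tcp_rot'],s['joints'])
p=ctrl.camera_params('wrist');im=ctrl.snapshot('wrist');np.savez('w7.npz',**p)
h=p['K']@(p['R']@np.array([.661,.17,.04])+p['t']);u,v=(h[:2]/h[2]).astype(int);print(u,v)
x0,y0=max(0,u-130),max(0,min(400-160,v-100));c=im[y0:y0+160,x0:x0+220,::-1];print(x0,y0)
cv2.imwrite('pics/w7.png',cv2.resize(c,None,fx=3.5,fy=3.5,interpolation=cv2.INTER_CUBIC))
E
```

```text
17.35 [0.54143771 0.20047693 0.15631392] [-2.79912724e-01  9.60025441e-01 -1.08607438e-04 -9.40425307e-05] [-0.28250127  0.51413102 -0.19925954  1.78870564  0.12998493  0.85169397
  1.59573027]
219 286
89 186
```

View pics/w7.png

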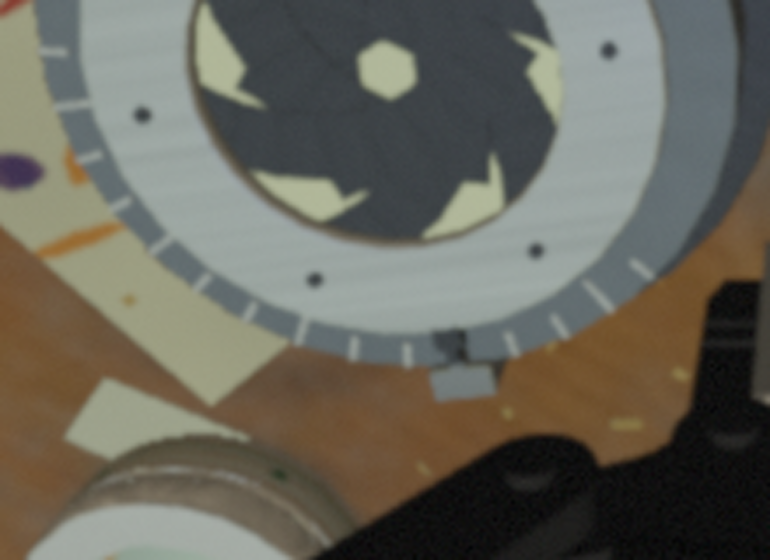

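The pointer (centre about (450,344)) now stands right at the nose; the index body centre is at (463,382). Computing the angles and the joint/tool plan for the tab.

```bash
python3 - <<'E'
from h import *
p=dict(np.load('w7.npz'))
f=lambda a,b,z:ray('wrist',(89+(a+.5)/3.5-.5,186+(b+.5)/3.5-.5),z,p)
P=np.array([f(a,b,.044)[:2] for a,b in[(80,40),(100,130),(160,225),(240,292),(330,328),(500,320),(580,270),(640,185),(665,75),(661,20),(380,335)]])
A=np.c_[2*P,np.ones(len(P))];s=np.linalg.lstsq(A,(P**2).sum(1),rcond=None)[0];c=s[:2];print('c',c)
def ang(q):d=q[:2]-c;return np.degrees(np.arctan2(d[1],d[0])).round(1),np.hypot(*d).round(4)
for n,a,b,z in[('ptr',450,344,.042),('ptrmin',433,336,.042),('ptrmax',467,340,.042),('nose?',457,356,.042),('body',463,382,.04)]:print(n,ang(f(a,b,z)))
# refs: small ring screws moved between views
g=dict(np.load('w6.npz'));h=lambda a,b,z:ray('wrist',(87+(a+.5)/3.5-.5,178+(b+.5)/3.5-.5),z,g)
for A_,B_ in[((136,94),(143,116)),((299,272),(315,280)),((526,259),(536,250)),((615,63),(609,51))]:
    print('turn',ang(f(*B_,.044))[0]-ang(h(*A_,.044))[0])
E
```

```text
c [0.60445706 0.12172835]
ptr (np.float64(40.4), np.float64(0.0703))
ptrmin (np.float64(37.3), np.float64(0.0676))
ptrmax (np.float64(44.0), np.float64(0.0699))
nose? (np.float64(41.1), np.float64(0.0739))
body (np.float64(40.2), np.float64(0.0827))
turn 4.700000000000003
turn 4.3999999999999995
turn 4.5
turn 4.300000000000011
```

Aligned (40.4° against 40.2–40.5°). Now for the tab: turn 113° so tool +x faces it, rise to about 0.2, and travel over.

Emit:
{"fn": "arm_command", "kwargs": {
  "deltas": [
    [0,0,-0.25,0,0,1,1],
    [0,0,-0.25,0,0,1,1],
    [0,0,-0.25,0,0,1,1],
    [0,0,-0.25,0,0,1,1],
    [0,0,-0.25,0,0,1,1],
    [0,0,-0.25,0,0,1,1],
    [0,0,-0.25,0,0,1,1],
    [0,0,-0.25,0,0,1,1]
  ]
}}

```text
clock: 18.2
position: [0.5416, 0.2006, 0.2066]
tcp_rot: [-0.003, 1.0, -0.0, -0.0]
wrist_force: [1.2, 0.0, 0.2]
gripper_width: 0.0
grasp_force: 0.0
```

Emit:
{"fn": "arm_command", "kwargs": {
  "deltas": [
    [0,0,0,0,0,1,1],
    [0,0,0,0,0,1,1],
    [0,0,0,0,0,1,1],
    [0,0,0,0,0,1,1],
    [0,0,0,0,0,1,1],
    [0,0,0,0,0,1,1],
    [0,0,0,0,0,1,1],
    [0,0,0,0,0,1,1]
  ]
}}

```text
clock: 19.0
position: [0.5416, 0.2006, 0.2063]
tcp_rot: [0.273, 0.962, 0.0, -0.0]
wrist_force: [0.6, 1.0, 0.3]
gripper_width: -0.0003
grasp_force: 0.0
```

Emit:
{"fn": "arm_command", "kwargs": {
  "deltas": [
    [0,0,0,0,0,1,1],
    [0,0,0,0,0,1,1],
    [0,0,0,0,0,1,1],
    [0,0,0,0,0,1,1],
    [0,0,0,0,0,1,1],
    [0,0,0,0,0,1,1],
    [0,0,0,0,0,1,1],
    [0,0,0,0,0,1,1]
  ]
}}

```text
clock: 19.8
position: [0.5416, 0.2007, 0.2063]
tcp_rot: [0.527, 0.85, -0.0, -0.0]
wrist_force: [0.6, -1.5, 0.4]
gripper_width: 0.0001
grasp_force: 0.0
```

Emit:
{"fn": "arm_command", "kwargs": {
  "deltas": [
    [0,0,0,0,0,1,1],
    [0,0,0,0,0,1,1],
    [0,0,0,0,0,1,1],
    [0,0,0,0,0,1,1],
    [0,0,0,0,0,0.28,1],
    [-0.4,0.08,0,0,0,0,1],
    [-0.82,0.165,0,0,0,0,1],
    [-0.82,0.165,0,0,0,0,1]
  ]
}}

```text
clock: 20.6
position: [0.5604, 0.151, 0.2063]
tcp_rot: [0.646, 0.763, -0.0, 0.0]
wrist_force: [0.1, -0.1, -0.3]
gripper_width: 0.0001
grasp_force: 0.0
```

Emit:
{"fn": "arm_command", "kwargs": {
  "deltas": [
    [-0.82,0.165,0,0,0,0,1],
    [-0.82,0.165,0,0,0,0,1],
    [-0.82,0.165,0,0,0,0,1],
    [-0.82,0.165,0,0,0,0,1],
    [-0.82,0.165,0,0,0,0,1],
    [-0.82,0.165,0,0,0,0,1],
    [-0.82,0.165,0,0,0,0,1],
    [-0.82,0.165,0,0,0,0,1]
  ]
}}

```text
clock: 21.4
position: [0.6195, -0.0062, 0.2063]
tcp_rot: [0.647, 0.763, -0.0, 0.0]
wrist_force: [-0.2, 0.3, 0.0]
gripper_width: -0.0003
grasp_force: 0.0
```

Emit:
{"fn": "arm_command", "kwargs": {
  "deltas": [
    [-0.82,0.165,0,0,0,0,1],
    [-0.42,0.085,0,0,0,0,1],
    [0,0,0,0,0,0,1],
    [0,0,0,0,0,0,1],
    [0,0,0,0,0,0,1],
    [0,0,0,0,0,0,1],
    [0,0,0,0,0,0,1],
    [0,0,0,0,0,0,1]
  ]
}}

```text
clock: 22.2
position: [0.6305, -0.0334, 0.2064]
tcp_rot: [0.647, 0.763, 0.0, -0.0]
wrist_force: [0.5, 0.0, 0.9]
gripper_width: -0.0001
grasp_force: 0.0
```

```bash
python3 - <<'E'
from h import *
s=ctrl.observe();print(s['clock'],s['position'],s['wrist_force'],s['joints'])
q=s['tcp_rot'];a=2*np.arctan2(q[1],q[0]);print('xang',np.degrees(a))
d=np.array([.6301,-.0329])-s['position'][:2];x=np.array([np.cos(a),np.sin(a)]);y=np.array([x[1],-x[0]]);print(d@x/.025,d@y/.025)
im=ctrl.snapshot('wrist');cv2.imwrite('pics/w8.png',im[:,:,::-1]);p=ctrl.camera_params('wrist');np.savez('w8.npz',**p)
for P in[(.6259,-.0067,.052),(.6045,.122,.04),(.51,-.07,.1)]:
    h=p['K']@(p['R']@np.array(P)+p['t']);print(P,(h[:2]/h[2]).round())
E
```

```text
22.2 [ 0.63051527 -0.03338586  0.20636233] [0.54870518 0.02258561 0.86706642] [-0.21728136  0.54121892  0.28315935  1.62720161 -0.17229543  0.99771438
  0.28523624]
xang 99.39868631055487
0.021886181809156406 -0.013214169968422847
(0.6259, -0.0067, 0.052) [321. 151.]
(0.6045, 0.122, 0.04) [321. -18.]
(0.51, -0.07, 0.1) [162. 218.]
```

Picture budget is used up, so I'll confirm the tab numerically with a bright mask near (321,151).

```bash
python3 - <<'E'
from h import *
p=dict(np.load('w8.npz'));im=cv2.imread('pics/w8.png');hsv=cv2.cvtColor(im,cv2.COLOR_BGR2HSV)
m=((hsv[...,1]<60)&(hsv[...,2]>110)).astype(np.uint8);m[:90]=0;m[215:]=0;m[:,:250]=0;m[:,400:]=0
n,l,st,ce=cv2.connectedComponentsWithStats(m)
for i in range(1,n):
    if st[i,4]>30:print(st[i],ce[i].round(1),ray('wrist',ce[i],.052,p).round(4))
for r in range(100,200,3):print(r,im[r,321].tolist(),end=' ')
print()
for z,v in((.052,r) for r in(140,145,150,155,160,165,170)):print(v,(ray('wrist',(321,v),z,p)-[.6045,.122,0])@[-.1633,.9866,0])
E
```

```text
[ 250   90  150  110 9421] [332.8 137.9] [0.6337 0.0063 0.052 ]
[307 116  29  23 433] [321.3 124.8] [0.6222 0.0156 0.052 ]
100 [80, 71, 67] 103 [81, 72, 67] 106 [81, 72, 66] 109 [80, 72, 65] 112 [80, 71, 66] 115 [83, 79, 75] 118 [177, 172, 163] 121 [184, 176, 166] 124 [96, 119, 129] 127 [66, 122, 141] 130 [64, 121, 141] 133 [65, 122, 141] 136 [66, 123, 142] 139 [74, 96, 104] 142 [92, 107, 109] 145 [175, 177, 167] 148 [179, 176, 166] 151 [144, 153, 150] 154 [77, 72, 70] 157 [133, 160, 160] 160 [140, 168, 166] 163 [142, 168, 167] 166 [143, 169, 168] 169 [143, 170, 168] 172 [142, 169, 167] 175 [142, 169, 167] 178 [90, 119, 136] 181 [68, 99, 126] 184 [63, 94, 121] 187 [64, 92, 117] 190 [62, 89, 113] 193 [63, 93, 118] 196 [68, 99, 123] 199 [76, 104, 126] 
140 -0.12068545619186807
145 -0.12499826421139651
150 -0.1293521889668913
155 -0.13374782126251597
160 -0.1381857632758863
165 -0.1426666288330793
170 -0.14719104369165983
```

The tab's top spans −0.124 to −0.131 along lamp y and is centred at column 321, as expected. Descending outside it.

Emit:
{"fn": "arm_command", "kwargs": {
  "deltas": [
    [0,0,0.9,0,0,0,1],
    [0,0,1,0,0,0,1],
    [0,0,1,0,0,0,1],
    [0,0,1,0,0,0,1],
    [0,0,1,0,0,0,1],
    [0,0,1,0,0,0,1],
    [0,0,0.7,0,0,0,1],
    [0,0,0.4,0,0,0,1]
  ]
}}

```text
clock: 23.05
position: [0.6298, -0.0338, 0.0298]
tcp_rot: [0.647, 0.762, -0.001, -0.001]
wrist_force: [-0.6, 0.2, -0.3]
gripper_width: 0.0002
grasp_force: 0.0
```

Emit:
{"fn": "arm_command", "kwargs": {
  "deltas": [
    [0,0,0,0,0,0,1],
    [0.2,0,0,0,0,0,1],
    [0.2,0,0,0,0,0,1],
    [0.1,0,0,0,0,0,1],
    [0.1,0,0,0,0,0,1],
    [0,0,0,0,0,0,1],
    [0,0,0,0,0,0,1],
    [0,0,0,0,0,0,1]
  ]
}}

```text
clock: 23.85
position: [0.6281, -0.0193, 0.0313]
tcp_rot: [0.647, 0.762, -0.0, 0.0]
wrist_force: [0.2, 0.7, 1.1]
gripper_width: 0.0006
grasp_force: 0.0
```

Emit:
{"fn": "arm_command", "kwargs": {
  "deltas": [
    [0.05,0,0,0,0,0,1],
    [0.05,0,0,0,0,0,1],
    [0.05,0,0,0,0,0,1],
    [0.05,0,0,0,0,0,1],
    [0.05,0,0,0,0,0,1],
    [0.05,0,0,0,0,0,1],
    [0.05,0,0,0,0,0,1],
    [0.05,0,0,0,0,0,1]
  ]
}}

```text
clock: 24.65
position: [0.6264, -0.0091, 0.0313]
tcp_rot: [0.647, 0.762, -0.0, -0.0]
wrist_force: [-0.2, -1.7, -0.1]
gripper_width: 0.0001
grasp_force: 1.3
```

Pushing (about 2–3 N). Continuing in 1 mm steps until the stop shows in the force.

Emit:
{"fn": "arm_command", "kwargs": {
  "deltas": [
    [0.04,0,0,0,0,0,1],
    [0.04,0,0,0,0,0,1],
    [0.04,0,0,0,0,0,1],
    [0,0,0,0,0,0,1],
    [0,0,0,0,0,0,1],
    [0,0,0,0,0,0,1],
    [0,0,0,0,0,0,1],
    [0,0,0,0,0,0,1]
  ]
}}

```text
clock: 25.45
position: [0.6259, -0.0061, 0.0313]
tcp_rot: [0.647, 0.762, -0.0, -0.0]
wrist_force: [-0.8, -2.6, 0.4]
gripper_width: 0.0
grasp_force: 1.1
```

Emit:
{"fn": "arm_command", "kwargs": {
  "deltas": [
    [0.04,0,0,0,0,0,1],
    [0.04,0,0,0,0,0,1],
    [0,0,0,0,0,0,1],
    [0,0,0,0,0,0,1],
    [0,0,0,0,0,0,1],
    [0,0,0,0,0,0,1],
    [0,0,0,0,0,0,1],
    [0,0,0,0,0,0,1]
  ]
}}

```text
clock: 26.25
position: [0.6259, -0.006, 0.0313]
tcp_rot: [0.647, 0.762, -0.001, 0.001]
wrist_force: [0.8, -6.0, -0.5]
gripper_width: -0.0001
grasp_force: 3.0
```

It stopped dead at −0.130 (exactly the expected fully-in position) and the force is rising. One last firm nudge, then back off and lift.

Emit:
{"fn": "arm_command", "kwargs": {
  "deltas": [
    [0.06,0,0,0,0,0,1],
    [0.04,0,0,0,0,0,1],
    [0,0,0,0,0,0,1],
    [0,0,0,0,0,0,1],
    [0,0,0,0,0,0,1],
    [0,0,0,0,0,0,1],
    [0,0,0,0,0,0,1],
    [0,0,0,0,0,0,1]
  ]
}}

```text
clock: 27.05
position: [0.6259, -0.006, 0.0314]
tcp_rot: [0.648, 0.762, -0.001, 0.002]
wrist_force: [1.5, -10.3, -0.5]
gripper_width: 0.0002
grasp_force: 5.2
```

Emit:
{"fn": "arm_command", "kwargs": {
  "deltas": [
    [-0.2,0,0,0,0,0,1],
    [-0.4,0,0,0,0,0,1],
    [-0.4,0,0,0,0,0,1],
    [0,0,-0.4,0,0,0,1],
    [0,0,-0.9,0,0,0,1],
    [0,0,-1,0,0,0,1],
    [0,0,-1,0,0,0,1],
    [0,0,-1,0,0,0,1]
  ]
}}

```text
clock: 27.85
position: [0.6294, -0.0259, 0.1406]
tcp_rot: [0.647, 0.763, 0.0, -0.0]
wrist_force: [-0.8, -0.2, -0.4]
gripper_width: 0.0001
grasp_force: 0.0
```

Emit:
{"fn": "arm_command", "kwargs": {
  "deltas": [
    [0,0,-1,0,0,0,1],
    [0,0,-1,0,0,0,1],
    [0,0,-0.5,0,0,0,1],
    [0,0,0,0,0,0,1],
    [0,0,0,0,0,0,1],
    [0,0,0,0,0,0,1],
    [0,0,0,0,0,0,1],
    [0,0,0,0,0,0,1]
  ]
}}

```text
clock: 28.65
position: [0.6289, -0.0264, 0.2004]
tcp_rot: [0.647, 0.762, -0.001, -0.001]
wrist_force: [-0.0, -0.1, -0.3]
gripper_width: 0.0004
grasp_force: 0.0
```

```bash
python3 - <<'E'
from h import *
s=ctrl.observe();print(s['clock'],s['position'],s['wrist_force'])
p=ctrl.camera_params('wrist');im=ctrl.snapshot('wrist')[:,:,::-1]
h=p['K']@(p['R']@np.array([.6239,.0053,.052])+p['t']);u,v=(h[:2]/h[2]).round().astype(int);print(u,v)
for r in range(v-20,v+22,2):
    print(r,im[r,u].tolist(),round(float((ray('wrist',(u,r),.052,p)-[.6045,.122,0])@[-.1633,.9866,0]),4))
# anything moved? side view before/after
a=cv2.imread('pics/side0.png').astype(int);b=ctrl.snapshot('side')[:,:,::-1].astype(int);D=np.abs(a-b).sum(2)>60
for n,(x,y,r) in dict(gourd=(257,279,18),gum=(356,286,14),index_outer=(267,234,4)).items():print(n,D[y-r:y+r,x-r:x+r].mean())
E
```

```text
28.65 [ 0.62887587 -0.02643463  0.20040824] [-0.03364473 -0.14340161 -0.29080677]
322 147
127 [65, 121, 140] -0.1017
129 [65, 121, 140] -0.1033
131 [65, 122, 141] -0.105
133 [66, 116, 133] -0.1066
135 [78, 96, 103] -0.1083
137 [84, 98, 101] -0.11
139 [141, 154, 147] -0.1116
141 [178, 175, 164] -0.1133
143 [179, 175, 165] -0.115
145 [172, 173, 163] -0.1167
147 [128, 137, 135] -0.1184
149 [76, 69, 63] -0.1201
151 [77, 70, 65] -0.1218
153 [77, 70, 65] -0.1236
155 [80, 71, 66] -0.1253
157 [77, 70, 64] -0.127
159 [79, 72, 66] -0.1288
161 [77, 70, 64] -0.1305
163 [81, 86, 85] -0.1323
165 [133, 159, 158] -0.134
167 [138, 165, 165] -0.1358
gourd 0.0
gum 0.0
index_outer 0.0
```

The tab is now at −0.119 (fully in), the gourd, eraser and index haven't changed in the side view, and the arm is clear. Handing in.

```bash
python3 -c "
from bench import ctrl
print(ctrl.job_done())"
```

```text
the job is handed in; nothing more can be done
None
```

The ring's pointer stands at the index (both measured at about 40.4°), the locking tab is fully in at its stop, the side view shows the gourd, eraser and index unmoved (the glue bottle was not re-checked), and the arm is clear of everything; handed in at about 29 s, with no verdict returned.

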